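# Set out the specimen stones by height for drawing

### The job

Set the four specimen stones out for drawing: stand one in the middle of the circle on each of the four white sheets, in order of height along the rail, the shortest on the sheet nearest the magnifier and the tallest on the sheet farthest from it. Put each down gently and upright, never tipping or dropping one, and leave the magnifier where it stands.

Things in the scene. Friction and masses are not known exactly. Their poses are not given: they have to be found in the camera images.
- rock_a: One of four upright rough grey specimen stones, each fixed on its own round dark wooden foot: this one is 60 mm tall in all (the shortest). The foot is 42 mm across and 12 mm thick; above it the stone is a round column 28 mm across (facets up to 2 mm proud), straight-sided up to 10 mm below its top, where it narrows. Loose, about 100 g (it may be 20 % off). Origin: centre of the foot's underside; z up along the stone.
- rock_b: One of four upright rough grey specimen stones, each fixed on its own round dark wooden foot: this one is 80 mm tall in all (second shortest). The foot is 48 mm across and 12 mm thick; above it the stone is a round column 34 mm across (facets up to 2 mm proud), straight-sided up to 10 mm below its top, where it narrows. Loose, about 190 g (it may be 20 % off). Origin: centre of the foot's underside; z up along the stone.
- rock_c: One of four upright rough grey specimen stones, each fixed on its own round dark wooden foot: this one is 100 mm tall in all (second tallest). The foot is 54 mm across and 12 mm thick; above it the stone is a round column 40 mm across (facets up to 2 mm proud), straight-sided up to 10 mm below its top, where it narrows. Loose, about 300 g (it may be 20 % off). Origin: centre of the foot's underside; z up along the stone.
- rock_d: One of four upright rough grey specimen stones, each fixed on its own round dark wooden foot: this one is 120 mm tall in all (the tallest). The foot is 60 mm across and 12 mm thick; above it the stone is a round column 46 mm across (facets up to 2 mm proud), straight-sided up to 10 mm below its top, where it narrows. Loose, about 450 g (it may be 20 % off). Origin: centre of the foot's underside; z up along the stone.
- sheet1: One of four identical white drawing sheets of stiff board, fixed to the table, 100 by 84 mm and 2 mm thick, with a thin dark circle 68 mm across drawn round its middle. The four lie in a row in front of the rail, about 115 mm apart; the number in the name says nothing of its place in the row. Origin: centre of the underside, below the circle's centre; x across the row, y along the row.
- sheet2: One of four identical white drawing sheets of stiff board, fixed to the table, 100 by 84 mm and 2 mm thick, with a thin dark circle 68 mm across drawn round its middle. The four lie in a row in front of the rail, about 115 mm apart; the number in the name says nothing of its place in the row. Origin: centre of the underside, below the circle's centre; x across the row, y along the row.
- sheet3: One of four identical white drawing sheets of stiff board, fixed to the table, 100 by 84 mm and 2 mm thick, with a thin dark circle 68 mm across drawn round its middle. The four lie in a row in front of the rail, about 115 mm apart; the number in the name says nothing of its place in the row. Origin: centre of the underside, below the circle's centre; x across the row, y along the row.
- sheet4: One of four identical white drawing sheets of stiff board, fixed to the table, 100 by 84 mm and 2 mm thick, with a thin dark circle 68 mm across drawn round its middle. The four lie in a row in front of the rail, about 115 mm apart; the number in the name says nothing of its place in the row. Origin: centre of the underside, below the circle's centre; x across the row, y along the row.
- rail: Fixed light wooden bar, 500 mm long (its y axis), 22 mm wide, 12 mm high, lying along the far side of the row of sheets; the sheets' centres lie about 75 mm from its centre line, on the robot's side (its -x). Origin: centre of the underside.
- magnifier: Magnifier on a stand, standing beyond one end of the rail (either end; a white pot of brushes stands beyond the other): round dark steel foot 84 mm across, thin post, and a round lens in an aluminium ring 90 mm across, 105 mm above the table, its centre held out 100 mm to the far side (its x axis). Loose, 0.9 kg. Origin: centre of the foot's underside.
There are look-alikes about, which are no part of the job. What is shaped like the sheet4 but turquoise is not meant.

How it is judged:
By the outcome, as a careful person would: the job done as asked, in the order asked, and still so for the second after the job is handed in, with the robot touching nothing.
It also fails if it takes over 96 s, if anything falls off the work surface, if the arm or the gripper's body presses on something with over 40 N, if the wrist force passes 120 N, or if a joint passes its speed limit or range.

### The arm

A 7-joint arm with a two-finger parallel gripper is mounted at the origin on the work surface. World frame = base frame: x ahead of the robot, y to its left, z up, the work surface at z = 0. Lengths are in m, angles in rad, forces in N, time in s.
With the tool pointing down it reaches from about 0.425 to 0.825 m from the base axis. Payload 3.6 kg.
Tool frame: the origin (TCP) lies at the very end of the fingers, on their centre line; the grasp point (between the pads) lies 19 mm behind it; z points along the fingers, y is the line along which they close (so a half turn about z gives the same grasp; the last joint's range is limited). The gripper opens to 85 mm and grips with 20 to 120 N. Pads are 22 mm wide; open, the fingers measure 114 mm over their backs; the gripper's body (76 mm by 85 mm) begins 54 mm behind the grasp point. The pads swing forward as they close: fully open they stand 13 mm farther back than shut.
Start: joints at [1.181, 0.615, -0.013, 1.423, 0.008, 1.103, -0.04], TCP at [0.231, -0.607, 0.231] pointing down, gripper open.
Joint ranges: [-3.12, 3.12], [-0.3, 2.06], [-1.34, 1.32], [0.26, 2.42], [-1.36, 4.5], [0.01, 1.98], [-2.84, 2.84]. Speed limits (rad/s): [2.79, 2.79, 3.14, 3.14, 3.14, 3.14, 3.14].

### API

Orientations are given as a unit quaternion [w, x, y, z].
In Python, from rig import env gives the robot as it stands.
- The arm moves only by the tool arm_command, never from a script. Its argument "plan" is a list of rows, each an object with "linear": the shift along the tool's x, y, z in cm, a list of three; "angular": the turn, a rotation vector about the tool's x, y, z in rad, a list of three; "grip": the opening, from -1 (shut) to 1 (fully open). A call has 1 to 20 rows; each row is the pose to reach, as a shift and turn from the pose commanded when the call began, along the tool's axes at that moment; what a row does not reach only later rows make up. A row lasts 1/12 s, in which the tool goes at most 41.7 mm and 7.16 degrees, less where a joint would pass 70% of its speed; a pose out of reach is approached as far as the arm can. A call with a gripper value outside its range is refused whole. The fingers move at their own pace and stop on an object; the grip force is fixed at half the most. Time passes only in rows, so rows that repeat a pose let the fingers close. It gives the time, the measured TCP pose, the force, the opening and the grip force at its end, in the units of the state.
- env.get_obs(): the state, without advancing time (a new reading comes with each control period).
- env.snapshot(name): name is "scene" or "side" or "wrist"; returns a dict with "color" (400x640x3 uint8, red, green, blue), "depth" (400x640 float32, m along the optical axis (not along the pixel's ray), 0 where there is no reading), "camera_matrix" (3x3 intrinsics, pixels), "pose" (4x4, takes a point from camera to world coordinates). Camera axes: x right, y down, z forward; pixel columns grow to the right and rows downward; lengths in m; the calibration is good to about 2 mm. A picture is of the moment at which its call begins.
- env.finish_job(): hands the job in; it is judged then, once.
The state is a dict: "clock": time; "qpos": joint angles; "dq": joint speeds; "effort": joint torques, N m; "eef_pos": TCP position; "tcp_rot": TCP orientation; "force": force on the tool from outside, world axes, zero at the start; "moment": the same for the moment, N m; "finger_gap": finger opening in m; "grasp_force": force on a finger pad.
Only numpy, scipy, OpenCV 4.12 (cv2) and the standard library are available. Lean on these libraries where they do the work, as an engineer would, in place of code of your own. Each camera call takes 0.05 s, during which the arm holds its last target. There are 200 camera calls.

## Working session

There is one attempt and no reset: what is moved stays moved. The work goes in short steps, Python scripts to look and compute and a tool call to move; the robot and the scene stay as the last step left them, time stands still between calls to the robot, and variables do not carry over. Pictures are saved under pics/ and viewed, at most 14 in all, crops included, and the job is handed in when it is done.

Besides the shell and the picture viewer there is one more tool, called in YAML: its name, and indented under it one key for each argument. arm_command: Moves the arm, as the interface text tells. Its arguments: {"type":"object","properties":{"plan":{"type":"array"}},"required":["plan"]}

```bash
mkdir -p pics
python3 - <<'E'
from rig import env
import cv2,numpy as np
for n in ["scene","side"]:
    s=env.snapshot(n); cv2.imwrite(f"pics/{n}0.png",s["color"][:,:,::-1]); np.savez(f"{n}0.npz",**s)
    print(n,s["camera_matrix"].round(1).tolist(),s["pose"].round(3).tolist())
print(env.get_obs())
E
```

```text
scene [[467.6, 0.0, 321.6], [0.0, 467.6, 204.0], [0.0, 0.0, 1.0]] [[-0.852, 0.441, -0.283, 0.953], [0.524, 0.712, -0.467, 0.636], [-0.004, -0.546, -0.838, 1.205], [0.0, 0.0, 0.0, 1.0]]
side [[482.6, 0.0, 319.5], [0.0, 482.6, 199.5], [0.0, 0.0, 1.0]] [[-0.979, -0.098, 0.178, 0.332], [-0.203, 0.518, -0.831, 1.081], [-0.011, -0.85, -0.527, 0.728], [0.0, 0.0, 0.0, 1.0]]
{'clock': 0.1, 'qpos': array([ 1.18048342,  0.61585172, -0.01262515,  1.42471519,  0.00807901,
        1.10336338, -0.04038068]), 'dq': array([-0.00061538, -0.00230522, -0.00069091, -0.00477748,  0.00101583,
        0.00108952,  0.00094842]), 'effort': array([ 2.09652091e-03, -4.70378602e+01,  2.60790316e-01, -1.71569628e+01,
        1.01353109e-02,  5.89871110e-03,  1.26630184e-06]), 'eef_pos': array([ 0.23108104, -0.60682609,  0.23024273]), 'tcp_rot': array([-1.12493772e-03,  9.83492515e-01,  1.80945198e-01, -2.08767305e-04]), 'force': array([-0.45188746, -0.06295441,  0.21417509]), 'moment': array([ 0.03045636,  0.04001294, -0.01192878]), 'grasp_force': 0.0, 'finger_gap': 0.0851581223838459}
```

View pics/scene0.png

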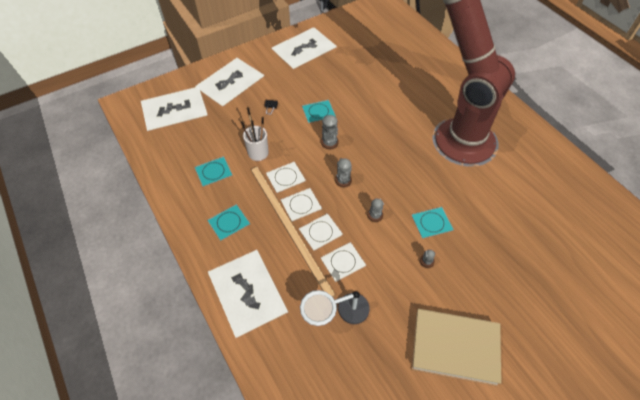

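View pics/side0.png

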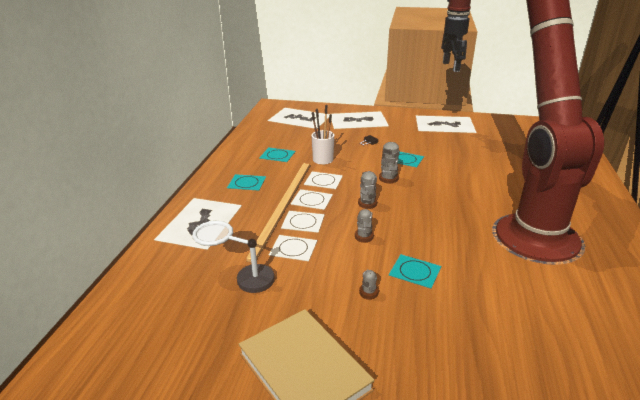

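The scene view shows four stones on dark feet at about (330,131) d, (344,172) c, (376,209) b and (428,258) a. The white circled sheets are at (286,177), (301,204), (321,231) and (343,262). The magnifier foot is at (353,307), so (343,262) is the nearest sheet, and the turquoise sheets are decoys. The side view agrees: the magnifier is at (255,277) and the nearest sheet at (294,247).

```bash
cat > h.py <<'E'
import numpy as np,cv2
from scipy.optimize import least_squares
def ray(s,uv,z):
    K,T=s["camera_matrix"],s["pose"]; d=T[:3,:3]@np.linalg.inv(K)@np.r_[uv,1.]
    return (T[:3,3]+d*(z-T[2,3])/d[2])[:2]
def pix(s,p):
    K,T=s["camera_matrix"],s["pose"]; c=K@(T[:3,:3].T@(np.array(p)-T[:3,3])); return c[:2]/c[2]
def cloud(s):
    K,T=s["camera_matrix"],s["pose"]; v,u=np.mgrid[:400,:640]; z=s["depth"]
    P=np.stack([(u-K[0,2])/K[0,0]*z,(v-K[1,2])/K[1,1]*z,z],-1)
    P=P@T[:3,:3].T+T[:3,3]; P[z==0]=np.nan; return P
def circ(xy,r):
    f=lambda c:np.hypot(*(xy-c).T)-r
    return least_squares(f,xy.mean(0),loss="soft_l1",f_scale=.002).x
def sheets(s):
    hsv=cv2.cvtColor(s["color"],cv2.COLOR_RGB2HSV)
    m=((hsv[...,1]<50)&(hsv[...,2]>170)).astype(np.uint8)
    m=cv2.morphologyEx(m,cv2.MORPH_CLOSE,np.ones((3,3)))
    out=[]
    for c in cv2.findContours(m,cv2.RETR_EXTERNAL,cv2.CHAIN_APPROX_NONE)[0]:
        if cv2.contourArea(c)<200: continue
        w=np.array([ray(s,p,.002) for p in c[:,0].astype(float)])
        (cx,cy),(a,b),t=cv2.minAreaRect((w*1000).astype(np.float32))
        if 75<min(a,b)<92 and 92<max(a,b)<110: out.append((round(cx,1),round(cy,1),round(a,1),round(b,1),round(t,1),c[:,0].mean(0).round().tolist()))
    return out
def stones(s,seeds,zr=(.016,.2)):
    P=cloud(s); o=[]
    for p,h,r in seeds:
        k=(np.hypot(P[...,0]-p[0],P[...,1]-p[1])<.05)&(P[...,2]>.006)
        z=P[...,2][k]; b=k&(P[...,2]>.018)&(P[...,2]<h-.012)
        o.append((np.percentile(z,98).round(4),b.sum(),circ(P[b][:,:2],r).round(4)))
    return o
E
python3 - <<'E'
from h import *
for n in ["scene","side"]:
    s=dict(np.load(f"{n}0.npz")); print(n)
    for o in sheets(s): print(o)
    px={"scene":[(428,263),(376,216),(344,182),(330,143)],"side":[(370,292),(364,236),(368,201),(389,176)]}[n]
    for o in stones(s,[(ray(s,p,.01),h,r) for p,h,r in zip(px,(.06,.08,.1,.12),(.0145,.0175,.0205,.0235))]): print(o)
    P=cloud(s); q={"scene":(353,309),"side":(255,280)}[n]; c=ray(s,q,.01)
    print("mag",c)
E
```

```text
scene
(596.2, 161.7, 84.9, 100.2, 88.2, [343.0, 261.0])
(599.1, 45.0, 85.6, 100.8, 89.9, [320.0, 232.0])
(600.0, -69.0, 86.3, 100.5, 84.4, [301.0, 204.0])
(589.6, -185.1, 86.5, 100.3, 85.6, [285.0, 177.0])
(np.float64(0.0618), np.int64(63), array([0.3934, 0.2859]))
(np.float64(0.0824), np.int64(112), array([0.4302, 0.0826]))
(np.float64(0.1029), np.int64(192), array([ 0.4404, -0.0767]))
(np.float64(0.1229), np.int64(289), array([ 0.394, -0.233]))
mag [0.65212909 0.29772673]
side
(596.3, 166.1, 84.4, 99.2, 88.1, [293.0, 247.0])
(599.4, 49.7, 99.4, 83.6, 0.1, [303.0, 221.0])
(600.4, -64.0, 83.2, 98.9, 84.7, [312.0, 199.0])
(589.7, -179.6, 82.7, 98.6, 85.6, [323.0, 180.0])
(np.float64(0.0601), np.int64(152), array([0.395 , 0.2896]))
(np.float64(0.0793), np.int64(241), array([0.4313, 0.0865]))
(np.float64(0.0991), np.int64(338), array([ 0.4416, -0.073 ]))
(np.float64(0.1184), np.int64(446), array([ 0.3953, -0.2292]))
mag [0.64652675 0.30904816]
```

arm_command:
  plan:
    - {"linear":[28.6,-29.2,3],"angular":[0,0,0.363],"grip":1}
    - {"linear":[28.6,-29.2,3],"angular":[0,0,0.363],"grip":1}
    - {"linear":[28.6,-29.2,3],"angular":[0,0,0.363],"grip":1}
    - {"linear":[28.6,-29.2,3],"angular":[0,0,0.363],"grip":1}
    - {"linear":[28.6,-29.2,3],"angular":[0,0,0.363],"grip":1}
    - {"linear":[28.6,-29.2,3],"angular":[0,0,0.363],"grip":1}
    - {"linear":[28.6,-29.2,3],"angular":[0,0,0.363],"grip":1}
    - {"linear":[28.6,-29.2,3],"angular":[0,0,0.363],"grip":1}
    - {"linear":[28.6,-29.2,3],"angular":[0,0,0.363],"grip":1}
    - {"linear":[28.6,-29.2,3],"angular":[0,0,0.363],"grip":1}
    - {"linear":[28.6,-29.2,3],"angular":[0,0,0.363],"grip":1}
    - {"linear":[28.6,-29.2,3],"angular":[0,0,0.363],"grip":1}
    - {"linear":[28.6,-29.2,3],"angular":[0,0,0.363],"grip":1}
    - {"linear":[28.6,-29.2,3],"angular":[0,0,0.363],"grip":1}
    - {"linear":[28.6,-29.2,3],"angular":[0,0,0.363],"grip":1}
    - {"linear":[28.6,-29.2,3],"angular":[0,0,0.363],"grip":1}

```text
clock: 1.43
eef_pos: [0.394, -0.2341, 0.2013]
tcp_rot: [0.0, 1.0, -0.001, -0.0]
force: [0.1, -0.5, -0.1]
finger_gap: 0.0854
grasp_force: 0.0
```

Run:
```python
from rig import env
from h import *
s=env.snapshot("wrist"); np.savez("w1.npz",**s); cv2.imwrite("pics/w1.png",s["color"][:,:,::-1])
print(s["pose"].round(3).tolist(),s["camera_matrix"].round(1).tolist()); o=env.get_obs(); print(o["eef_pos"],o["tcp_rot"])
print(stones(s,[((.3947,-.2311),.12,.0235)])); print(sheets(s))
P=cloud(s); print(np.nanmedian(P[...,2]))
```

```text
[[-0.001, -0.957, -0.289, 0.468], [-1.0, 0.001, -0.0, -0.235], [0.001, 0.289, -0.957, 0.344], [0.0, 0.0, 0.0, 1.0]] [[315.3, 0.0, 321.8], [0.0, 315.3, 202.8], [0.0, 0.0, 1.0]]
[ 0.39413482 -0.23386573  0.20132767] [ 1.25141898e-04  9.99999666e-01 -8.06004062e-04 -6.01274247e-05]
[(np.float64(0.2949), np.int64(943), array([ 0.3959, -0.2316]))]
[]
0.00027868917877255095
```

View pics/w1.png

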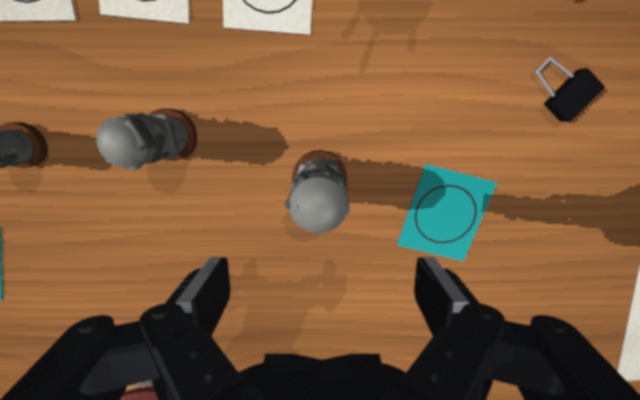

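The wrist view shows stone d upright at (320,190), midway between the open fingers. It gives (0.396, -0.232), which agrees with the average of the two fixed cameras, so I'll use those averages.

arm_command:
  plan:
    - {"linear":[0.1,-0.25,3],"angular":[0,0,0],"grip":1}
    - {"linear":[0.1,-0.25,6],"angular":[0,0,0],"grip":1}
    - {"linear":[0.1,-0.25,9],"angular":[0,0,0],"grip":1}
    - {"linear":[0.1,-0.25,11.5],"angular":[0,0,0],"grip":1}
    - {"linear":[0.1,-0.25,13.3],"angular":[0,0,0],"grip":1}
    - {"linear":[0.1,-0.25,13.3],"angular":[0,0,0],"grip":1}
    - {"linear":[0.1,-0.25,13.3],"angular":[0,0,0],"grip":0.3}
    - {"linear":[0.1,-0.25,13.3],"angular":[0,0,0],"grip":0.1}
    - {"linear":[0.1,-0.25,13.3],"angular":[0,0,0],"grip":0}
    - {"linear":[0.1,-0.25,13.3],"angular":[0,0,0],"grip":-1}
    - {"linear":[0.1,-0.25,13.3],"angular":[0,0,0],"grip":-1}
    - {"linear":[0.1,-0.25,13.3],"angular":[0,0,0],"grip":-1}
    - {"linear":[0.1,-0.25,13.3],"angular":[0,0,0],"grip":-1}
    - {"linear":[0.1,-0.25,13.3],"angular":[0,0,0],"grip":-1}

```text
clock: 2.65
eef_pos: [0.3966, -0.2311, 0.0699]
tcp_rot: [0.001, 1.0, 0.0, 0.002]
force: [0.2, -0.7, 7.2]
finger_gap: 0.0447
grasp_force: 60.9
```

arm_command:
  plan:
    - {"linear":[0,0,-0.5],"angular":[0,0,0],"grip":-1}
    - {"linear":[0,0,-1.5],"angular":[0,0,0],"grip":-1}
    - {"linear":[0,0,-3],"angular":[0,0,0],"grip":-1}
    - {"linear":[0,0,-4],"angular":[0,0,0],"grip":-1}
    - {"linear":[0,0,-4],"angular":[0,0,0],"grip":-1}
    - {"linear":[0,0,-4],"angular":[0,0,0],"grip":-1}
    - {"linear":[0,0,-4],"angular":[0,0,0],"grip":-1}

```text
clock: 3.23
eef_pos: [0.395, -0.2298, 0.1079]
tcp_rot: [-0.0, 1.0, 0.001, -0.001]
force: [-0.1, 0.2, -3.9]
finger_gap: 0.0447
grasp_force: 62.0
```

```bash
cat > chk.py <<'E'
# usage: chk.py h r : held stone position by both fixed cameras vs TCP
from rig import env
from h import *
import sys
h,r=map(float,sys.argv[1:3]); o=env.get_obs(); t=o["eef_pos"]
print(t.round(4),o["tcp_rot"].round(4),o["force"].round(1))
zb=float(sys.argv[3]) if len(sys.argv)>3 else 0
cs=[]
for n in ["scene","side"]:
    s=env.snapshot(n); P=cloud(s)
    b=(np.hypot(P[...,0]-t[0],P[...,1]-t[1])<r+.008)&(P[...,2]>zb+.016)&(P[...,2]<t[2]-.004)
    k=circ(P[b][:,:2],r); cs.append(k)
    f=(np.hypot(P[...,0]-t[0],P[...,1]-t[1])<r+.012)&(P[...,2]>zb-.006)
    print(n,b.sum(),k.round(4),"zmin",np.nanpercentile(P[...,2][f],1).round(4))
print("mean",np.mean(cs,0).round(4))
E
python3 chk.py .12 .0235 .04
```

```text
[ 0.395  -0.2298  0.1079] [-4.e-04  1.e+00  5.e-04 -6.e-04] [-0.1  0.2 -3.9]
scene 161 [ 0.3922 -0.2315] zmin 0.0445
side 241 [ 0.3934 -0.2281] zmin 0.0401
mean [ 0.3928 -0.2298]
```

arm_command:
  plan:
    - {"linear":[1,-0.3,0],"angular":[0,0,0],"grip":-1}
    - {"linear":[3,-0.8,0],"angular":[0,0,0],"grip":-1}
    - {"linear":[5.5,-1.4,0],"angular":[0,0,0],"grip":-1}
    - {"linear":[8,-2,0],"angular":[0,0,0],"grip":-1}
    - {"linear":[10.5,-2.6,0],"angular":[0,0,0],"grip":-1}
    - {"linear":[13,-3.2,0],"angular":[0,0,0],"grip":-1}
    - {"linear":[15.5,-3.8,0],"angular":[0,0,0],"grip":-1}
    - {"linear":[17.5,-4.3,0],"angular":[0,0,0],"grip":-1}
    - {"linear":[19,-4.6,0],"angular":[0,0,0],"grip":-1}
    - {"linear":[19.6,-4.7,0],"angular":[0,0,0],"grip":-1}
    - {"linear":[19.6,-4.7,0],"angular":[0,0,0],"grip":-1}
    - {"linear":[19.6,-4.7,1],"angular":[0,0,0],"grip":-1}
    - {"linear":[19.6,-4.7,2],"angular":[0,0,0],"grip":-1}
    - {"linear":[19.6,-4.7,2.6],"angular":[0,0,0],"grip":-1}
    - {"linear":[19.6,-4.7,3],"angular":[0,0,0],"grip":-1}
    - {"linear":[19.6,-4.7,3],"angular":[0,0,0],"grip":-1}
    - {"linear":[19.6,-4.7,3],"angular":[0,0,0],"grip":-1}

```text
clock: 4.75
eef_pos: [0.5911, -0.1833, 0.078]
tcp_rot: [-0.0, 1.0, 0.0, -0.0]
force: [-1.2, -0.1, -4.3]
finger_gap: 0.0449
grasp_force: 61.9
```

```bash
python3 chk.py .12 .0235 .006
python3 - <<'E'
from rig import env
from h import *
s=env.snapshot("wrist"); cv2.imwrite("pics/w2.png",s["color"][:,:,::-1])
E
```

```text
[ 0.5911 -0.1833  0.078 ] [-1.e-04  1.e+00  1.e-04 -4.e-04] [-1.2 -0.1 -4.3]
scene 173 [ 0.5883 -0.1849] zmin 0.0023
side 242 [ 0.5897 -0.1818] zmin 0.0008
mean [ 0.589  -0.1834]
```

View pics/w2.png

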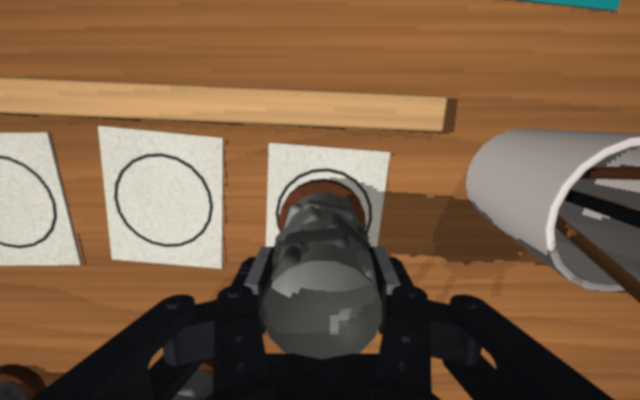

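The wrist view shows stone d hanging just above the last sheet, with its foot at (322,190) centred on the circle at about (323,210), allowing for height. I'll lower it slowly.

arm_command:
  plan:
    - {"linear":[0.05,-0.1,0.2],"angular":[0,0,0],"grip":-1}
    - {"linear":[0.05,-0.1,0.35],"angular":[0,0,0],"grip":-1}
    - {"linear":[0.05,-0.1,0.45],"angular":[0,0,0],"grip":-1}
    - {"linear":[0.05,-0.1,0.5],"angular":[0,0,0],"grip":-1}
    - {"linear":[0.05,-0.1,0.55],"angular":[0,0,0],"grip":-1}
    - {"linear":[0.05,-0.1,0.55],"angular":[0,0,0],"grip":-1}
    - {"linear":[0.05,-0.1,0.55],"angular":[0,0,0],"grip":-1}

```text
clock: 5.48
eef_pos: [0.5921, -0.1821, 0.0728]
tcp_rot: [-0.0, 1.0, 0.0, -0.0]
force: [0.7, -0.4, -3.8]
finger_gap: 0.0451
grasp_force: 61.9
```

arm_command:
  plan:
    - {"linear":[0,0,0.05],"angular":[0,0,0],"grip":-1}
    - {"linear":[0,0,0.1],"angular":[0,0,0],"grip":-1}
    - {"linear":[0,0,0.1],"angular":[0,0,0],"grip":-1}
    - {"linear":[0,0,0.1],"angular":[0,0,0],"grip":-1}

```text
clock: 5.82
eef_pos: [0.5922, -0.1822, 0.0721]
tcp_rot: [0.0, 1.0, 0.0, 0.0]
force: [-0.5, 0.2, -1.2]
finger_gap: 0.0447
grasp_force: 62.1
```

arm_command:
  plan:
    - {"linear":[0,0,0.05],"angular":[0,0,0],"grip":-1}
    - {"linear":[0,0,0.05],"angular":[0,0,0],"grip":-1}
    - {"linear":[0,0,0.05],"angular":[0,0,0],"grip":0.12}
    - {"linear":[0,0,0.05],"angular":[0,0,0],"grip":0.2}
    - {"linear":[0,0,0.05],"angular":[0,0,0],"grip":0.3}
    - {"linear":[0,0,0.05],"angular":[0,0,0],"grip":0.5}
    - {"linear":[0,0,0.05],"angular":[0,0,0],"grip":0.7}
    - {"linear":[0,0,0.05],"angular":[0,0,0],"grip":0.8}
    - {"linear":[0,0,-2],"angular":[0,0,0],"grip":0.8}
    - {"linear":[0,0,-5],"angular":[0,0,0],"grip":0.8}
    - {"linear":[0,0,-8],"angular":[0,0,0],"grip":0.8}
    - {"linear":[0,0,-11],"angular":[0,0,0],"grip":0.8}
    - {"linear":[0,0,-11],"angular":[0,0,0],"grip":0.8}

```text
clock: 6.9
eef_pos: [0.5961, -0.1835, 0.1887]
tcp_rot: [0.002, 1.0, 0.0, 0.007]
force: [1.5, 0.1, 0.0]
finger_gap: 0.077
grasp_force: 0.0
```

```bash
cat > pl.py <<'E'
# usage: pl.py x y h r : placed stone (both cameras), compare with sheet at same cameras
from rig import env
from h import *
import sys
x,y,h,r=map(float,sys.argv[1:5]); o=env.get_obs(); print(o["clock"],o["eef_pos"].round(4))
a=[]
for n in ["scene","side"]:
    s=env.snapshot(n); q=stones(s,[((x,y),h+.002,r)])[0]; a.append(q[2]); print(n,q)
print("mean",np.mean(a,0).round(4))
E
python3 pl.py .59 -.183 .12 .0235
```

```text
6.9 [ 0.5961 -0.1835  0.1887]
scene (np.float64(0.5675), np.int64(303), array([ 0.5896, -0.1843]))
side (np.float64(0.5169), np.int64(454), array([ 0.5909, -0.1806]))
mean [ 0.5902 -0.1824]
```

Stone d landed at (0.590, -0.182), on the mark. Next is stone c.

arm_command:
  plan:
    - {"linear":[-3,-2,0],"angular":[0,0,0],"grip":0.9}
    - {"linear":[-6,-4.3,0],"angular":[0,0,0],"grip":0.9}
    - {"linear":[-9,-6.4,0],"angular":[0,0,0],"grip":0.9}
    - {"linear":[-12,-8.5,0],"angular":[0,0,0],"grip":0.9}
    - {"linear":[-14,-10,1],"angular":[0,0,0],"grip":1}
    - {"linear":[-15,-10.7,2],"angular":[0,0,0],"grip":1}
    - {"linear":[-15,-10.7,3],"angular":[0,0,0],"grip":1}
    - {"linear":[-15,-10.7,3],"angular":[0,0,0],"grip":1}
    - {"linear":[-15,-10.7,3],"angular":[0,0,0],"grip":1}
    - {"linear":[-15,-10.7,3],"angular":[0,0,0],"grip":1}

```text
clock: 7.83
eef_pos: [0.4423, -0.0756, 0.1516]
tcp_rot: [0.0, 1.0, 0.0, -0.0]
force: [0.0, -0.2, 0.5]
finger_gap: 0.0852
grasp_force: 0.0
```

Now descend to TCP z of 0.050, grasp, and lift 4 cm.

arm_command:
  plan:
    - {"linear":[-0.1,-0.05,3],"angular":[0,0,0],"grip":1}
    - {"linear":[-0.1,-0.05,6],"angular":[0,0,0],"grip":1}
    - {"linear":[-0.1,-0.05,8.5],"angular":[0,0,0],"grip":1}
    - {"linear":[-0.1,-0.05,10.1],"angular":[0,0,0],"grip":1}
    - {"linear":[-0.1,-0.05,10.1],"angular":[0,0,0],"grip":1}
    - {"linear":[-0.1,-0.05,10.1],"angular":[0,0,0],"grip":0.3}
    - {"linear":[-0.1,-0.05,10.1],"angular":[0,0,0],"grip":0.1}
    - {"linear":[-0.1,-0.05,10.1],"angular":[0,0,0],"grip":0}
    - {"linear":[-0.1,-0.05,10.1],"angular":[0,0,0],"grip":-1}
    - {"linear":[-0.1,-0.05,10.1],"angular":[0,0,0],"grip":-1}
    - {"linear":[-0.1,-0.05,10.1],"angular":[0,0,0],"grip":-1}
    - {"linear":[-0.1,-0.05,10.1],"angular":[0,0,0],"grip":-1}
    - {"linear":[-0.1,-0.05,10.1],"angular":[0,0,0],"grip":-1}
    - {"linear":[-0.1,-0.05,9.6],"angular":[0,0,0],"grip":-1}
    - {"linear":[-0.1,-0.05,8.6],"angular":[0,0,0],"grip":-1}
    - {"linear":[-0.1,-0.05,7.1],"angular":[0,0,0],"grip":-1}
    - {"linear":[-0.1,-0.05,6.1],"angular":[0,0,0],"grip":-1}
    - {"linear":[-0.1,-0.05,6.1],"angular":[0,0,0],"grip":-1}
    - {"linear":[-0.1,-0.05,6.1],"angular":[0,0,0],"grip":-1}

```text
clock: 9.42
eef_pos: [0.4412, -0.0747, 0.0914]
tcp_rot: [0.0, 1.0, 0.0, 0.001]
force: [0.3, 0.5, -2.9]
finger_gap: 0.0387
grasp_force: 60.7
```

```bash
python3 chk.py .1 .0205 .04
```

```text
[ 0.4412 -0.0747  0.0914] [0.e+00 1.e+00 4.e-04 7.e-04] [ 0.3  0.5 -2.9]
scene 82 [ 0.4392 -0.0756] zmin 0.0462
side 150 [ 0.4404 -0.0728] zmin 0.0403
mean [ 0.4398 -0.0742]
```

arm_command:
  plan:
    - {"linear":[1,-0.1,0],"angular":[0,0,0],"grip":-1}
    - {"linear":[3,-0.2,0],"angular":[0,0,0],"grip":-1}
    - {"linear":[5.5,-0.3,0],"angular":[0,0,0],"grip":-1}
    - {"linear":[8,-0.4,0],"angular":[0,0,0],"grip":-1}
    - {"linear":[10.5,-0.6,0],"angular":[0,0,0],"grip":-1}
    - {"linear":[13,-0.7,0],"angular":[0,0,0],"grip":-1}
    - {"linear":[15,-0.8,0],"angular":[0,0,0],"grip":-1}
    - {"linear":[15.9,-0.8,0],"angular":[0,0,0],"grip":-1}
    - {"linear":[15.9,-0.8,0],"angular":[0,0,0],"grip":-1}
    - {"linear":[15.9,-0.8,1],"angular":[0,0,0],"grip":-1}
    - {"linear":[15.9,-0.8,2],"angular":[0,0,0],"grip":-1}
    - {"linear":[15.9,-0.8,2.6],"angular":[0,0,0],"grip":-1}
    - {"linear":[15.9,-0.8,3],"angular":[0,0,0],"grip":-1}
    - {"linear":[15.9,-0.8,3.2],"angular":[0,0,0],"grip":-1}
    - {"linear":[15.9,-0.8,3.3],"angular":[0,0,0],"grip":-1}
    - {"linear":[15.9,-0.8,3.3],"angular":[0,0,0],"grip":-1}
    - {"linear":[15.9,-0.8,3.3],"angular":[0,0,0],"grip":-1}

```text
clock: 10.93
eef_pos: [0.6003, -0.0666, 0.0582]
tcp_rot: [0.0, 1.0, 0.0, 0.0]
force: [1.1, -0.7, -2.4]
finger_gap: 0.0386
grasp_force: 60.6
```

```bash
python3 chk.py .1 .0205 .006
```

```text
[ 0.6003 -0.0666  0.0582] [0.e+00 1.e+00 4.e-04 4.e-04] [ 1.1 -0.7 -2.4]
scene 75 [ 0.5983 -0.068 ] zmin 0.0015
side 146 [ 0.6    -0.0647] zmin 0.0005
mean [ 0.5991 -0.0663]
```

arm_command:
  plan:
    - {"linear":[0,0,0.15],"angular":[0,0,0],"grip":-1}
    - {"linear":[0,0,0.25],"angular":[0,0,0],"grip":-1}
    - {"linear":[0,0,0.35],"angular":[0,0,0],"grip":-1}
    - {"linear":[0,0,0.4],"angular":[0,0,0],"grip":-1}
    - {"linear":[0,0,0.4],"angular":[0,0,0],"grip":-1}
    - {"linear":[0,0,0.4],"angular":[0,0,0],"grip":-1}

```text
clock: 11.53
eef_pos: [0.6001, -0.0666, 0.0544]
tcp_rot: [-0.0, 1.0, 0.0, 0.0]
force: [-1.8, 0.7, 3.5]
finger_gap: 0.0388
grasp_force: 61.1
```

Contact is light, at 3.5 N upward. I'll release.

arm_command:
  plan:
    - {"linear":[0,0,0],"angular":[0,0,0],"grip":-0.02}
    - {"linear":[0,0,0],"angular":[0,0,0],"grip":0.1}
    - {"linear":[0,0,0],"angular":[0,0,0],"grip":0.25}
    - {"linear":[0,0,0],"angular":[0,0,0],"grip":0.5}
    - {"linear":[0,0,0],"angular":[0,0,0],"grip":0.7}
    - {"linear":[0,0,0],"angular":[0,0,0],"grip":0.8}
    - {"linear":[0,0,-2],"angular":[0,0,0],"grip":0.8}
    - {"linear":[0,0,-5],"angular":[0,0,0],"grip":0.8}
    - {"linear":[0,0,-8],"angular":[0,0,0],"grip":0.8}
    - {"linear":[0,0,-10],"angular":[0,0,0],"grip":0.8}
    - {"linear":[0,0,-10],"angular":[0,0,0],"grip":0.8}
    - {"linear":[0,0,-10],"angular":[0,0,0],"grip":0.8}

```text
clock: 12.53
eef_pos: [0.6008, -0.0667, 0.1552]
tcp_rot: [0.0, 1.0, 0.0, 0.002]
force: [-1.0, -0.0, 0.5]
finger_gap: 0.0767
grasp_force: 0.0
```

```bash
python3 pl.py .6 -.067 .1 .0205
```

```text
12.5333 [ 0.6008 -0.0667  0.1552]
scene (np.float64(0.5432), np.int64(193), array([ 0.5984, -0.0684]))
side (np.float64(0.5193), np.int64(339), array([ 0.5998, -0.0647]))
mean [ 0.5991 -0.0666]
```

Stone c is within 1 mm of its mark. Next is stone b.

arm_command:
  plan:
    - {"linear":[-2.5,-2.2,0],"angular":[0,0,0],"grip":0.9}
    - {"linear":[-5,-4.5,0],"angular":[0,0,0],"grip":0.9}
    - {"linear":[-8,-7.1,0],"angular":[0,0,0],"grip":0.9}
    - {"linear":[-11,-9.8,0],"angular":[0,0,0],"grip":0.9}
    - {"linear":[-14,-12.5,0],"angular":[0,0,0],"grip":1}
    - {"linear":[-16,-14.4,1],"angular":[0,0,0],"grip":1}
    - {"linear":[-16.9,-15.1,2],"angular":[0,0,0],"grip":1}
    - {"linear":[-16.9,-15.1,2],"angular":[0,0,0],"grip":1}
    - {"linear":[-16.9,-15.1,2],"angular":[0,0,0],"grip":1}
    - {"linear":[-16.9,-15.1,2],"angular":[0,0,0],"grip":1}

```text
clock: 13.47
eef_pos: [0.4321, 0.0833, 0.1337]
tcp_rot: [0.0, 1.0, -0.0, 0.0]
force: [0.5, 0.3, -0.5]
finger_gap: 0.0858
grasp_force: 0.0
```

arm_command:
  plan:
    - {"linear":[-0.1,-0.1,3],"angular":[0,0,0],"grip":1}
    - {"linear":[-0.1,-0.1,6],"angular":[0,0,0],"grip":1}
    - {"linear":[-0.1,-0.1,8.5],"angular":[0,0,0],"grip":1}
    - {"linear":[-0.1,-0.1,10.2],"angular":[0,0,0],"grip":1}
    - {"linear":[-0.1,-0.1,10.2],"angular":[0,0,0],"grip":1}
    - {"linear":[-0.1,-0.1,10.2],"angular":[0,0,0],"grip":0.2}
    - {"linear":[-0.1,-0.1,10.2],"angular":[0,0,0],"grip":0}
    - {"linear":[-0.1,-0.1,10.2],"angular":[0,0,0],"grip":-0.1}
    - {"linear":[-0.1,-0.1,10.2],"angular":[0,0,0],"grip":-1}
    - {"linear":[-0.1,-0.1,10.2],"angular":[0,0,0],"grip":-1}
    - {"linear":[-0.1,-0.1,10.2],"angular":[0,0,0],"grip":-1}
    - {"linear":[-0.1,-0.1,10.2],"angular":[0,0,0],"grip":-1}
    - {"linear":[-0.1,-0.1,10.2],"angular":[0,0,0],"grip":-1}
    - {"linear":[-0.1,-0.1,9.7],"angular":[0,0,0],"grip":-1}
    - {"linear":[-0.1,-0.1,8.7],"angular":[0,0,0],"grip":-1}
    - {"linear":[-0.1,-0.1,7.2],"angular":[0,0,0],"grip":-1}
    - {"linear":[-0.1,-0.1,6.2],"angular":[0,0,0],"grip":-1}
    - {"linear":[-0.1,-0.1,6.2],"angular":[0,0,0],"grip":-1}
    - {"linear":[-0.1,-0.1,6.2],"angular":[0,0,0],"grip":-1}

```text
clock: 15.05
eef_pos: [0.4301, 0.0854, 0.0724]
tcp_rot: [-0.0, 1.0, 0.001, 0.001]
force: [0.3, -0.7, -2.6]
finger_gap: 0.0329
grasp_force: 59.7
```

```bash
python3 chk.py .08 .0175 .04
```

```text
[0.4301 0.0854 0.0724] [-2.e-04  1.e+00  5.e-04  7.e-04] [ 0.3 -0.7 -2.6]
scene 23 [0.4285 0.0832] zmin 0.0476
side 55 [0.4294 0.0863] zmin 0.0401
mean [0.4289 0.0848]
```

arm_command:
  plan:
    - {"linear":[1,0.2,0],"angular":[0,0,0],"grip":-1}
    - {"linear":[3,0.7,0],"angular":[0,0,0],"grip":-1}
    - {"linear":[5.5,1.2,0],"angular":[0,0,0],"grip":-1}
    - {"linear":[8,1.8,0],"angular":[0,0,0],"grip":-1}
    - {"linear":[10.5,2.3,0],"angular":[0,0,0],"grip":-1}
    - {"linear":[13,2.9,0],"angular":[0,0,0],"grip":-1}
    - {"linear":[15.5,3.4,0],"angular":[0,0,0],"grip":-1}
    - {"linear":[16.9,3.75,0],"angular":[0,0,0],"grip":-1}
    - {"linear":[16.9,3.75,0],"angular":[0,0,0],"grip":-1}
    - {"linear":[16.9,3.75,1],"angular":[0,0,0],"grip":-1}
    - {"linear":[16.9,3.75,2],"angular":[0,0,0],"grip":-1}
    - {"linear":[16.9,3.75,2.6],"angular":[0,0,0],"grip":-1}
    - {"linear":[16.9,3.75,3],"angular":[0,0,0],"grip":-1}
    - {"linear":[16.9,3.75,3.2],"angular":[0,0,0],"grip":-1}
    - {"linear":[16.9,3.75,3.3],"angular":[0,0,0],"grip":-1}
    - {"linear":[16.9,3.75,3.3],"angular":[0,0,0],"grip":-1}
    - {"linear":[16.9,3.75,3.3],"angular":[0,0,0],"grip":-1}

```text
clock: 16.57
eef_pos: [0.5992, 0.048, 0.0392]
tcp_rot: [-0.0, 1.0, 0.0, 0.0]
force: [1.0, 0.7, -2.0]
finger_gap: 0.0324
grasp_force: 59.7
```

```bash
python3 chk.py .08 .0175 .006
```

```text
[0.5992 0.048  0.0392] [-1.e-04  1.e+00  5.e-04  4.e-04] [ 1.   0.7 -2. ]
scene 19 [0.5974 0.0464] zmin 0.001
side 51 [0.599  0.0492] zmin 0.0002
mean [0.5982 0.0478]
```

arm_command:
  plan:
    - {"linear":[0.1,0.04,0.15],"angular":[0,0,0],"grip":-1}
    - {"linear":[0.1,0.04,0.25],"angular":[0,0,0],"grip":-1}
    - {"linear":[0.1,0.04,0.35],"angular":[0,0,0],"grip":-1}
    - {"linear":[0.1,0.04,0.4],"angular":[0,0,0],"grip":-1}
    - {"linear":[0.1,0.04,0.4],"angular":[0,0,0],"grip":-1}
    - {"linear":[0.1,0.04,0.4],"angular":[0,0,0],"grip":-1}

```text
clock: 17.17
eef_pos: [0.6001, 0.0474, 0.0353]
tcp_rot: [-0.0, 1.0, 0.0, 0.0]
force: [-0.9, -1.0, 2.0]
finger_gap: 0.0325
grasp_force: 60.0
```

In contact again, so release.

arm_command:
  plan:
    - {"linear":[0,0,0],"angular":[0,0,0],"grip":-0.15}
    - {"linear":[0,0,0],"angular":[0,0,0],"grip":0}
    - {"linear":[0,0,0],"angular":[0,0,0],"grip":0.2}
    - {"linear":[0,0,0],"angular":[0,0,0],"grip":0.4}
    - {"linear":[0,0,0],"angular":[0,0,0],"grip":0.6}
    - {"linear":[0,0,0],"angular":[0,0,0],"grip":0.7}
    - {"linear":[0,0,-2],"angular":[0,0,0],"grip":0.7}
    - {"linear":[0,0,-5],"angular":[0,0,0],"grip":0.7}
    - {"linear":[0,0,-8],"angular":[0,0,0],"grip":0.7}
    - {"linear":[0,0,-10],"angular":[0,0,0],"grip":0.7}
    - {"linear":[0,0,-10],"angular":[0,0,0],"grip":0.7}
    - {"linear":[0,0,-10],"angular":[0,0,0],"grip":0.7}

```text
clock: 18.17
eef_pos: [0.6007, 0.0475, 0.1362]
tcp_rot: [-0.0, 1.0, 0.0, 0.001]
force: [-0.4, 0.1, -0.6]
finger_gap: 0.0729
grasp_force: 0.0
```

```bash
python3 pl.py .6 .047 .08 .0175
```

```text
18.1667 [0.6007 0.0475 0.1362]
scene (np.float64(0.5317), np.int64(121), array([0.599 , 0.0448]))
side (np.float64(0.5106), np.int64(231), array([0.6006, 0.0486]))
mean [0.5998 0.0467]
```

Stone b is good. Next is stone a.

arm_command:
  plan:
    - {"linear":[-2,-2.3,0],"angular":[0,0,0],"grip":0.9}
    - {"linear":[-4,-4.7,0],"angular":[0,0,0],"grip":0.9}
    - {"linear":[-6.5,-7.6,0],"angular":[0,0,0],"grip":0.9}
    - {"linear":[-9,-10.5,0],"angular":[0,0,0],"grip":0.9}
    - {"linear":[-11.5,-13.4,0],"angular":[0,0,0],"grip":1}
    - {"linear":[-14,-16.3,0],"angular":[0,0,0],"grip":1}
    - {"linear":[-16.5,-19.2,0],"angular":[0,0,0],"grip":1}
    - {"linear":[-19,-22.1,0],"angular":[0,0,0],"grip":1}
    - {"linear":[-20.6,-24,1],"angular":[0,0,0],"grip":1}
    - {"linear":[-20.6,-24,2.5],"angular":[0,0,0],"grip":1}
    - {"linear":[-20.6,-24,2.5],"angular":[0,0,0],"grip":1}
    - {"linear":[-20.6,-24,2.5],"angular":[0,0,0],"grip":1}
    - {"linear":[-20.6,-24,2.5],"angular":[0,0,0],"grip":1}

```text
clock: 19.35
eef_pos: [0.3944, 0.2861, 0.1096]
tcp_rot: [0.001, 1.0, -0.001, -0.0]
force: [0.6, 0.9, -0.4]
finger_gap: 0.0851
grasp_force: 0.0
```

arm_command:
  plan:
    - {"linear":[0,-0.1,3],"angular":[0,0,0],"grip":1}
    - {"linear":[0,-0.1,6],"angular":[0,0,0],"grip":1}
    - {"linear":[0,-0.1,8],"angular":[0,0,0],"grip":1}
    - {"linear":[0,-0.1,8.9],"angular":[0,0,0],"grip":1}
    - {"linear":[0,-0.1,8.9],"angular":[0,0,0],"grip":1}
    - {"linear":[0,-0.1,8.9],"angular":[0,0,0],"grip":0.2}
    - {"linear":[0,-0.1,8.9],"angular":[0,0,0],"grip":-0.1}
    - {"linear":[0,-0.1,8.9],"angular":[0,0,0],"grip":-0.2}
    - {"linear":[0,-0.1,8.9],"angular":[0,0,0],"grip":-1}
    - {"linear":[0,-0.1,8.9],"angular":[0,0,0],"grip":-1}
    - {"linear":[0,-0.1,8.9],"angular":[0,0,0],"grip":-1}
    - {"linear":[0,-0.1,8.9],"angular":[0,0,0],"grip":-1}
    - {"linear":[0,-0.1,8.9],"angular":[0,0,0],"grip":-1}
    - {"linear":[0,-0.1,8.4],"angular":[0,0,0],"grip":-1}
    - {"linear":[0,-0.1,7.4],"angular":[0,0,0],"grip":-1}
    - {"linear":[0,-0.1,5.9],"angular":[0,0,0],"grip":-1}
    - {"linear":[0,-0.1,4.9],"angular":[0,0,0],"grip":-1}
    - {"linear":[0,-0.1,4.9],"angular":[0,0,0],"grip":-1}
    - {"linear":[0,-0.1,4.9],"angular":[0,0,0],"grip":-1}

```text
clock: 20.93
eef_pos: [0.3941, 0.2887, 0.0617]
tcp_rot: [-0.001, 1.0, 0.0, 0.001]
force: [-0.4, 0.6, -1.7]
finger_gap: 0.0261
grasp_force: 59.0
```

```bash
python3 chk.py .06 .0145 .04
python3 - <<'E'
from rig import env
import cv2
s=env.snapshot("side"); cv2.imwrite("pics/s3.png",cv2.resize(s["color"][:,:,::-1][150:330,220:460],None,fx=3,fy=3))
E
```

```text
[0.3941 0.2887 0.0617] [-6.e-04  1.e+00  5.e-04  8.e-04] [-0.4  0.6 -1.7]
scene 5 [0.3966 0.2862] zmin 0.0464
side 1 [0.418  0.3082] zmin 0.0411
mean [0.4073 0.2972]
```

View pics/s3.png

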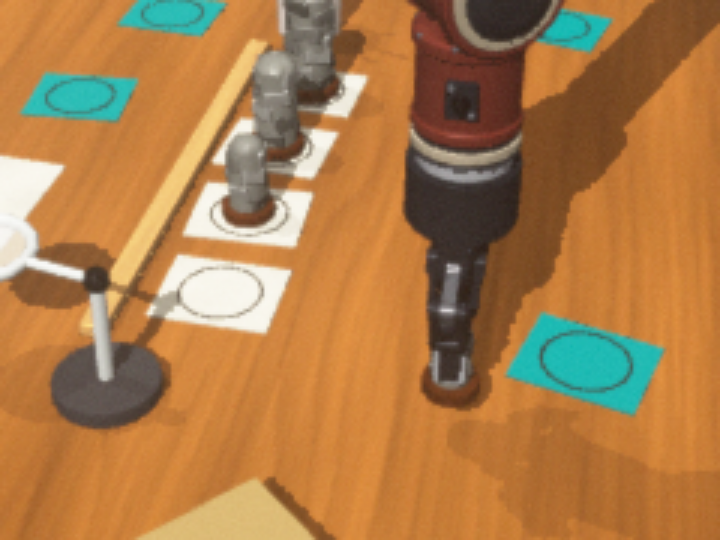

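The side crop shows three stones upright and centred in their circles. Stone a is held at (450,385) over the table, and the free white sheet by the magnifier is at (222,292). I'll carry it there.

arm_command:
  plan:
    - {"linear":[1,0.6,0],"angular":[0,0,0],"grip":-1}
    - {"linear":[3,1.8,0],"angular":[0,0,0],"grip":-1}
    - {"linear":[5.5,3.4,0],"angular":[0,0,0],"grip":-1}
    - {"linear":[8,4.9,0],"angular":[0,0,0],"grip":-1}
    - {"linear":[10.5,6.4,0],"angular":[0,0,0],"grip":-1}
    - {"linear":[13,8,0],"angular":[0,0,0],"grip":-1}
    - {"linear":[15.5,9.5,0],"angular":[0,0,0],"grip":-1}
    - {"linear":[18,11,0],"angular":[0,0,0],"grip":-1}
    - {"linear":[19.5,12,0],"angular":[0,0,0],"grip":-1}
    - {"linear":[20.2,12.4,0],"angular":[0,0,0],"grip":-1}
    - {"linear":[20.2,12.4,0],"angular":[0,0,0],"grip":-1}
    - {"linear":[20.2,12.4,1],"angular":[0,0,0],"grip":-1}
    - {"linear":[20.2,12.4,2],"angular":[0,0,0],"grip":-1}
    - {"linear":[20.2,12.4,2.6],"angular":[0,0,0],"grip":-1}
    - {"linear":[20.2,12.4,3],"angular":[0,0,0],"grip":-1}
    - {"linear":[20.2,12.4,3.2],"angular":[0,0,0],"grip":-1}
    - {"linear":[20.2,12.4,3.3],"angular":[0,0,0],"grip":-1}
    - {"linear":[20.2,12.4,3.3],"angular":[0,0,0],"grip":-1}
    - {"linear":[20.2,12.4,3.3],"angular":[0,0,0],"grip":-1}

```text
clock: 22.67
eef_pos: [0.596, 0.1647, 0.0281]
tcp_rot: [-0.0, 1.0, 0.001, 0.0]
force: [-0.1, -0.3, -0.9]
finger_gap: 0.0263
grasp_force: 59.0
```

Run:
```python
from rig import env
from h import *
import cv2
for n in ("scene","side"):
    s=env.snapshot(n); P=cloud(s)
    # foot: brownish dark pixels inside the sheet
    b=(np.hypot(P[...,0]-.596,P[...,1]-.164)<.027)&(P[...,2]<.022)&(P[...,2]>.014)
    print(n,b.sum(),circ(P[b][:,:2],.0185).round(4) if b.sum() else "")
s=env.snapshot("side"); cv2.imwrite("pics/s4.png",cv2.resize(s["color"][:,:,::-1][200:300,220:380],None,fx=4,fy=4))
```

```text
scene 44 [0.5948 0.1631]
side 75 [0.5975 0.1647]
```

View pics/s4.png

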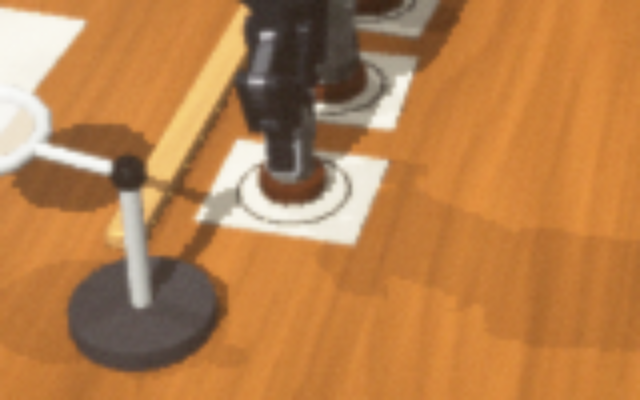

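The crop shows stone a just above the sheet next to the magnifier, with its foot at (292,188) in the middle of the circle at (295,190). I'll lower it gently.

arm_command:
  plan:
    - {"linear":[0,0.05,0.15],"angular":[0,0,0],"grip":-1}
    - {"linear":[0,0.05,0.25],"angular":[0,0,0],"grip":-1}
    - {"linear":[0,0.05,0.35],"angular":[0,0,0],"grip":-1}
    - {"linear":[0,0.05,0.4],"angular":[0,0,0],"grip":-1}
    - {"linear":[0,0.05,0.4],"angular":[0,0,0],"grip":-1}
    - {"linear":[0,0.05,0.4],"angular":[0,0,0],"grip":-1}

```text
clock: 23.32
eef_pos: [0.5959, 0.1639, 0.0241]
tcp_rot: [0.0, 1.0, 0.0, 0.0]
force: [-1.9, -0.4, 2.5]
finger_gap: 0.0265
grasp_force: 59.3
```

arm_command:
  plan:
    - {"linear":[0,0,0],"angular":[0,0,0],"grip":-0.3}
    - {"linear":[0,0,0],"angular":[0,0,0],"grip":-0.15}
    - {"linear":[0,0,0],"angular":[0,0,0],"grip":0}
    - {"linear":[0,0,0],"angular":[0,0,0],"grip":0.2}
    - {"linear":[0,0,0],"angular":[0,0,0],"grip":0.4}
    - {"linear":[0,0,0],"angular":[0,0,0],"grip":0.5}
    - {"linear":[0,0,-2],"angular":[0,0,0],"grip":0.5}
    - {"linear":[0,0,-5],"angular":[0,0,0],"grip":0.5}
    - {"linear":[0,0,-8],"angular":[0,0,0],"grip":0.5}
    - {"linear":[0,0,-12],"angular":[0,0,0],"grip":0.5}
    - {"linear":[-3,0,-16],"angular":[0,0,0],"grip":0.5}
    - {"linear":[-7,0,-16],"angular":[0,0,0],"grip":0.5}
    - {"linear":[-10,0,-16],"angular":[0,0,0],"grip":0.5}
    - {"linear":[-10,0,-16],"angular":[0,0,0],"grip":0.5}
    - {"linear":[-10,0,-16],"angular":[0,0,0],"grip":0.5}
    - {"linear":[-10,0,-16],"angular":[0,0,0],"grip":0.5}

```text
clock: 24.65
eef_pos: [0.4968, 0.164, 0.1843]
tcp_rot: [-0.0, 1.0, 0.0, 0.001]
force: [0.9, 0.0, -0.7]
finger_gap: 0.0642
grasp_force: 0.0
```

```bash
python3 pl.py .596 .164 .06 .0145
python3 - <<'E'
from rig import env
import cv2
s=env.snapshot("scene"); cv2.imwrite("pics/s5.png",cv2.resize(s["color"][:,:,::-1][130:340,230:410],None,fx=2.8,fy=2.8))
E
```

```text
24.65 [0.4968 0.164  0.1843]
scene (np.float64(0.065), np.int64(60), array([0.5954, 0.1615]))
side (np.float64(0.0616), np.int64(129), array([0.5967, 0.1651]))
mean [0.596  0.1633]
```

View pics/s5.png

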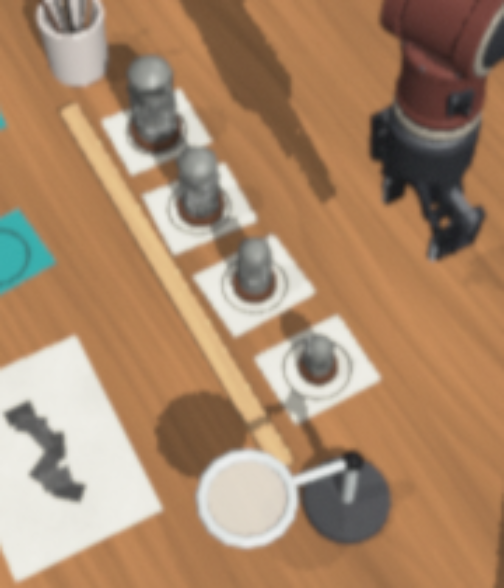

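All four stones stand upright in their circles, at (318,365), (255,280), (200,205) and (155,135), from shortest by the magnifier to tallest. The magnifier has not been moved and the gripper is clear, so I'll hand in.

```bash
python3 -c "
from rig import env
print(env.finish_job())"
```

```text
the job is handed in; nothing more can be done
None
```

The job is handed in: all four stones stand upright, each within about 1 mm of its circle's centre by the cameras, shortest nearest the magnifier to tallest farthest, and the magnifier was left where it stood.

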